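# Turn a tin and its board over together

### The arm

A 6-joint arm with a two-finger parallel gripper is mounted at the origin on a cart in front of the work surface, level with it; the furniture and walls round the work are solid. World frame = base frame: x ahead of the robot, y to its left, z up, the work surface at z = 0. Lengths are in m, angles in degrees, forces in N, time in s.
With the tool pointing down it reaches from about 0.3 to 0.875 m from the base axis. Payload 6.4 kg.
Tool frame: the origin (TCP) lies between the finger pads; the fingertips stand r.tip_reach ahead of it and the grasp point (between the pads) lies 11 mm behind it (r.tip_reach is the distance from the TCP to the fingertips, in m); z points along the fingers, y is the direction in which the jaws open and shut (so a half turn about z gives the same grasp; the last joint's range is limited). The gripper opens to 85 mm and grips with 20 to 120 N. Pads are 22 mm wide; open, the fingers measure 114 mm over their backs; the gripper's body (76 mm by 85 mm) begins 54 mm behind the grasp point. The pads swing forward as they close: fully open they stand 13 mm farther back than shut.
Start: joints at [55.789, 10.359, 92.074, -0, 77.567, -11.82], TCP at [0.219, 0.532, 0.239] pointing down, gripper open.
Joint ranges: [-171.53, 171.53], [-51.25, 118.39], [17.06, 147.69], [-65.23, 245.23], [0, 150.52], [-178.68, 178.68]. Speed limits (degrees/s): [147.25, 147.25, 172.46, 180, 180, 180].

### API

Orientations are given as a 3x3 rotation matrix whose columns are the frame's x, y, z axes.
In Python, from bench import monitor, vision, workorder, models, r gives the robot as it stands.
- The arm moves only by the shell command python3 -m pendant 'ROWS' [FORCE]. ROWS is JSON, one flat list of numbers, 5 for each row, row after row: the shift along the tool's x, y, z in cm, then the turn about the tool's z in degrees, then the finger opening in cm, from 0 to 8.54. A call has 1 to 20 rows; each row shifts and turns the commanded pose from where the row before left it, along the tool's axes as they then stand; what a row does not reach is not made up. A row lasts 1/12 s, in which the tool goes at most 41.7 mm and 7.16 degrees, less where a joint would pass 70% of its speed; a pose out of reach is approached as far as the arm can. A call with a gripper value outside its range is refused whole. The fingers move at their own pace and stop on an object; FORCE is the grip in N (left out, the last holds). Time passes only in rows, so rows that do not move let the fingers close. It gives the time, the measured TCP pose, the force and the opening at its end, in the units of the state.
- monitor.state(): the state, without advancing time (a new reading comes with each control period).
- vision.grab_frame(name): name is "scene" or "side" or "wrist"; returns a dict with "img" (400x640x3 uint8, red, green, blue), "K" (3x3 intrinsics, pixels), "rvec" (rotation vector, rad) and "tvec" (3), from world to camera coordinates, as OpenCV has them; the wrist camera has in their place "hand_eye" (4x4, takes a point from camera to tool coordinates, whose origin is the TCP and whose axes are the flange's). Camera axes: x right, y down, z forward; pixel columns grow to the right and rows downward; lengths in m; the calibration is good to about 2 mm. A picture is of the moment at which its call begins: read the wrist's pose just before it. There is no depth.
- workorder.hand_in(): hands the job in, once; it reports no verdict.
Trained networks look in the newest picture that a camera, given by its name, has taken for a name from the list of things; names that differ only in an ending like _2 or _b are one class to them, and where a whole thing is asked for, a point or a joint stands for the part that bears it (a point fixed in the world has none). Each returns a list of dicts, best first, with "conf" (0 to 1); they miss things now and then, are a little off and sometimes report something else, mostly with a low value. They report only what shows in the picture. A call takes as long as a camera call. They do not tell look-alikes from the thing itself.
- models.silhouettes(camera, label): "region" (400x640 bool, what is visible of it) and "centre" ([column, row] in pixels, amid what is visible of it).
The state is a dict: "time_s": time; "joint_pos": joint angles; "qd": joint speeds; "joint_efforts": joint torques, N m; "tcp_pos": TCP position; "ee_rot": TCP orientation; "wrist_force": force on the tool from outside, world axes, zero at the start; "moment": the same for the moment, N m; "grip_width": opening from 0.0 (shut) to 1.0 (fully open).
Only numpy, scipy, OpenCV 4.12 (cv2) and the standard library are available. Lean on these libraries where they do the work, as an engineer would, in place of code of your own. Each camera call takes 0.05 s, during which the arm holds its last target. There are 200 camera calls.

### The job

The red baking tin leans mouth-up on a sloping wooden rest with its wooden board lying over its mouth. Turn tin and board over together, as for turning out a bake, without letting them come apart, and put them back squarely on the same rest against its ledge, so that the board lies underneath and the tin sits upside down on top of it. Leave the blue tin beside it as it is.

Things in the scene. Friction and masses are not known exactly. Their poses are not given: they have to be found in the camera images.
- red_tin_centre (a point): centre of the red tin, an open box 125 (x) x 110 (y) x 26 (z) mm, walls 4 mm, 0.18 kg. z points out of its mouth, x down the slope. At the start its base lies on the slope, z leaning 50 degrees from vertical away from the robot. The board lies loose and flush on its rim: the pair is 36 mm thick and can be clamped across its thickness at the upper edge, which overhangs the rest's slats by 48 mm.
- red_board_centre (a point): centre of the loose light wooden board on the red tin, 125 (x) x 110 (y) x 10 (z) mm, 0.12 kg; at the start its axes are parallel to the tin's and it lies 18 mm from the tin's centre along the tin's z, edges matching. An identical board lies on the blue tin.
- red_rest_seat (a point): centre of the seated pair on the red tin's fixed rest: 93 mm above the worktop, 62.5 mm up the slope from the ledge, 18 mm out from the slats. Axes: z up; x level, the way the slope descends (away from the robot) at 50 degrees from horizontal; y along the ledge. Slats carry the pair's lower 77 mm, open behind above that; the ledge at the foot is 40 mm deep, square to the slope; no side walls.
- blue_tin_centre (a point): centre of the blue tin, same size and also covered by a board, on an identical rest beside the red one; which of the two is on the left varies. To be left alone.
There are look-alikes about, which are no part of the job. There is more than one size of the part that bears red_tin_centre; the job needs the largest. Leave any orange look-alike of the part that bears red_board_centre alone.

How it is judged:
By the outcome, as a careful person would: the job done as asked, in the order asked, and still so for the second after the job is handed in, with the robot touching nothing.
It also fails if it takes over 45 s, if anything falls off the work surface, if the arm or the gripper's body presses on something with over 40 N, if the wrist force passes 120 N, or if a joint passes its speed limit or range.

## Working session

There is one attempt and no reset: what is moved stays moved. The work goes in short steps, Python scripts to look and compute and a shell command to move; the robot and the scene stay as the last step left them, time stands still between calls to the robot, and variables do not carry over. Pictures are saved under pics/ and viewed, about 8 in all and at most 12, crops included, and the job is handed in when it is done.

```bash
ls; mkdir -p pics; python3 - <<'E'
from bench import monitor, vision, models, r
import cv2,numpy as np
s=monitor.state();print(s['time_s'],s['tcp_pos'],np.round(s['ee_rot'],3),s['grip_width'],r.tip_reach)
ims=[]
for c in ("scene","side"):
    f=vision.grab_frame(c);cv2.imwrite(f'pics/{c}0.png',f['img'][...,::-1])
    print(c,np.round(f['K'],1).tolist(),f['rvec'],f['tvec'])
    for l in ("red_tin_centre","red_board_centre","blue_tin_centre"):
        print(l,[(round(d['conf'],2),np.round(d['centre']).tolist(),int(d['region'].sum())) for d in models.silhouettes(c,l)])
E
```

```text
pics
0.0 [0.2187205  0.53120878 0.23839127] [[-0.925  0.381 -0.001]
 [ 0.381  0.925 -0.001]
 [ 0.    -0.002 -1.   ]] 1.0023472396879476 0.008
scene [[434.2, 0.0, 327.0], [0.0, 434.2, 200.0], [0.0, 0.0, 1.0]] [ 2.27315278 -0.56483353  0.25630139] [-0.56466153  0.08832575  1.51234787]
red_tin_centre [(0.78, [281.0, 180.0], 355), (0.7, [300.0, 222.0], 500), (0.6, [320.0, 178.0], 307)]
red_board_centre [(0.69, [377.0, 311.0], 1379), (0.62, [324.0, 173.0], 231)]
blue_tin_centre [(0.49, [288.0, 139.0], 228)]
side [[446.4, 0.0, 314.9], [0.0, 446.4, 197.8], [0.0, 0.0, 1.0]] [ 0.06781183 -2.59661838  1.73344538] [0.47607673 0.16042601 1.24549113]
red_tin_centre [(0.9, [296.0, 207.0], 401), (0.85, [324.0, 251.0], 592), (0.61, [340.0, 213.0], 395)]
red_board_centre [(0.78, [328.0, 174.0], 271), (0.56, [284.0, 196.0], 516)]
blue_tin_centre []
```

View pics/scene0.png

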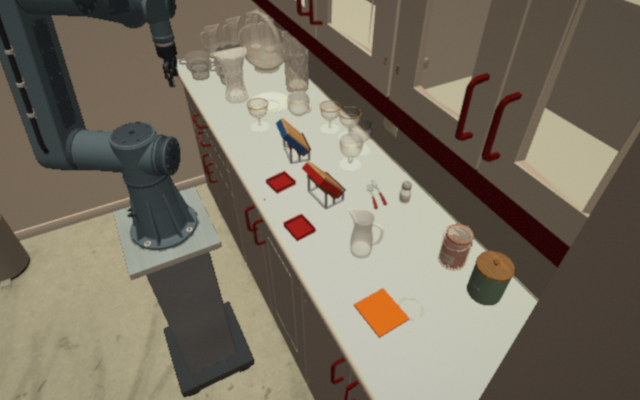

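View pics/side0.png

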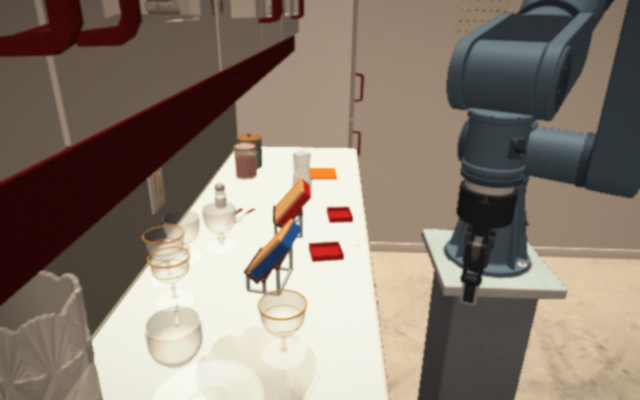

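The two small red tins lie flat at scene (281,182) and (300,227); the red tin on the rest is at (322,182), and the blue one at (292,138). The orange look-alike board is at (381,311). I choose (322,182) / side (292,205), and check it in a crop.

```bash
python3 - <<'E'
import cv2,numpy as np
a=cv2.imread('pics/scene0.png')[150:215,285:365];b=cv2.imread('pics/side0.png')[170:295,240:320]
a=cv2.resize(a,None,fx=5,fy=5,interpolation=cv2.INTER_CUBIC);b=cv2.resize(b,None,fx=4.6,fy=4.6,interpolation=cv2.INTER_CUBIC)
o=np.zeros((max(a.shape[0],b.shape[0]),a.shape[1]+b.shape[1],3),np.uint8);o[:a.shape[0],:a.shape[1]]=a;o[:b.shape[0],a.shape[1]:]=b
print(a.shape,b.shape);cv2.imwrite('pics/crop1.png',o)
E
```

```text
(325, 400, 3) (575, 368, 3)
```

View pics/crop1.png

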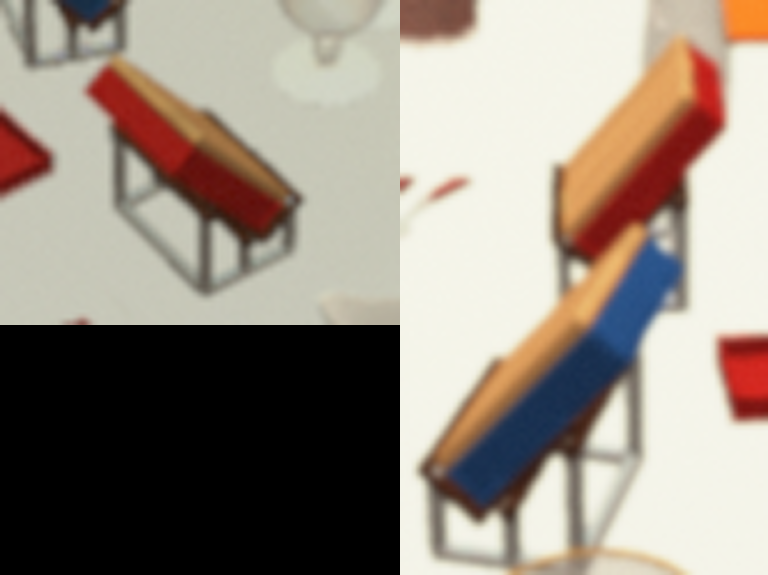

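The crop confirms it: this is the large red tin with a tan board, leaning on the rest. In scene its upper edge is at about (308,161)–(326,177). I'll fit the pose from the corners.

```bash
cat > h.py <<'E'
import numpy as np,cv2
from bench import monitor,vision,models,r
def seatR(yaw,t=np.radians(50)):
    e=np.array([np.cos(yaw),np.sin(yaw),0]);z=np.array([0,0,1.])
    xt=np.cos(t)*e-np.sin(t)*z; zt=np.sin(t)*e+np.cos(t)*z
    return np.c_[xt,np.cross(zt,xt),zt]
E
cat > fit.py <<'E'
from h import *
from scipy.optimize import least_squares
C={'scene':vision.grab_frame('scene'),'side':vision.grab_frame('side')}
S=lambda u,v:(285+u/5-.4,150+v/5-.4)
D=lambda u,v:(240+(u-400)/4.6-.4,170+v/4.6-.4)
obs=[('scene',(-1,1,1),S(113,57)),('scene',(-1,1,-1),S(88,90)),('scene',(-1,-1,1),S(206,136)),('scene',(-1,-1,-1),S(180,175)),
('scene',(1,-1,-1),S(265,236)),
('side',(-1,1,1),D(690,103)),('side',(-1,-1,1),D(684,40)),('side',(-1,1,-1),D(722,127)),('side',(1,1,1),D(563,240)),('side',(1,1,-1),D(590,258))]
H=np.array([.0625,.055,.018])
def res(p):
    R=seatR(p[3]);o=[]
    for c,k,uv in obs:
        f=C[c];q,_=cv2.projectPoints((p[:3]+R@(H*k))[None],f['rvec'],f['tvec'],f['K'],None);o+=list(q.ravel()-uv)
    return np.array(o)
for p in ([.6,0,.093,0],[.6,0,.093,.6],[.6,0,.093,-.6]):
    s=least_squares(res,p,loss='soft_l1');print(s.cost,np.round(s.x,4),np.degrees(s.x[3]));
print(np.round(res(s.x).reshape(-1,2),1).tolist())
for c in C:
    R=cv2.Rodrigues(C[c]['rvec'])[0];print(c,-R.T@C[c]['tvec'])
E
python3 fit.py
```

```text
9.747146369940875 [ 0.5542 -0.1275  0.0909  0.1235] 7.075396824475958
9.747146369920083 [ 0.5542 -0.1275  0.0909  0.1235] 7.0754163504416745
9.747146369915683 [ 0.5542 -0.1275  0.0909  0.1235] 7.07541368109584
[[0.8, -0.5], [-0.6, 0.8], [-0.0, 0.2], [-1.5, 0.6], [-0.2, -0.2], [-1.7, -1.5], [-2.1, -0.9], [1.0, 0.5], [-1.3, -0.4], [2.4, 2.5]]
scene [-0.0013242  -1.17684889  1.10854189]
side [0.4301747  1.10987323 0.6219042 ]
```

The rows give no tilt, only shifts and a turn about the tool's z. So I first check how an out-of-reach pose is handled, going up in free space, since that may tilt the tool.

```bash
python3 -m pendant '[0,0,-4.1,0,8.5, 0,0,-4.1,0,8.5, 0,0,-4.1,0,8.5, 0,0,-4.1,0,8.5, 0,0,-4.1,0,8.5, 0,0,-4.1,0,8.5, 0,0,-4.1,0,8.5, 0,0,-4.1,0,8.5, 0,0,-4.1,0,8.5, 0,0,-4.1,0,8.5, 0,0,-4.1,0,8.5, 0,0,-4.1,0,8.5, 0,0,-4.1,0,8.5, 0,0,-4.1,0,8.5, 0,0,-4.1,0,8.5, 0,0,-4.1,0,8.5, 0,0,-4.1,0,8.5, 0,0,-4.1,0,8.5]'; python3 -c "
from h import *
s=monitor.state();print(s['joint_pos'],np.round(s['ee_rot'],3).tolist(),s['tcp_pos'],s['time_s'])"
```

```text
time_s: 2.0
tcp_pos: [0.1817, 0.4413, 0.83]
ee_rot: [[-0.925, 0.38, 0.032], [0.381, 0.922, 0.076], [-0.0, 0.083, -0.997]]
wrist_force: [0.4, 0.4, -0.4]
grip_width: 0.996
[ 52.50708357  13.38337203  17.07585486   2.119499   144.94885832
 -13.32436487] [[-0.925, 0.38, 0.032], [0.381, 0.922, 0.076], [-0.0, 0.083, -0.997]] [0.18172179 0.44127317 0.83001152] 2.0
```

The tool tilts outward at the limit, and in the wanted direction. I push on.

```bash
python3 -m pendant '[0,4,0,0,8.5, 0,4,0,0,8.5, 0,4,0,0,8.5, 0,4,0,0,8.5, 0,4,0,0,8.5, 0,4,0,0,8.5]'; python3 -c "
from h import *
s=monitor.state();print(s['joint_pos'],s['time_s'])"
```

```text
time_s: 2.5
tcp_pos: [0.2436, 0.5911, 0.7402]
ee_rot: [[-0.925, 0.376, 0.06], [0.381, 0.913, 0.146], [0.0, 0.158, -0.987]]
wrist_force: [0.6, 0.1, -0.8]
grip_width: 0.992
[ 56.0840432   23.77907267  17.13373858   2.38213127 130.14342695
  -9.84569226] 2.5
```

```bash
python3 -m pendant '[0,2.9,-2.9,0,8.5, 0,2.9,-2.9,0,8.5, 0,2.9,-2.9,0,8.5, 0,2.9,-2.9,0,8.5, 0,2.9,-2.9,0,8.5, 0,2.9,-2.9,0,8.5]'; python3 -c "
from h import *
s=monitor.state();print(s['joint_pos'],s['time_s'])"
```

```text
time_s: 3.0
tcp_pos: [0.2443, 0.5934, 0.7817]
ee_rot: [[-0.925, 0.363, 0.114], [0.381, 0.883, 0.275], [-0.001, 0.298, -0.955]]
wrist_force: [0.8, 0.4, 0.2]
grip_width: 0.996
[ 55.26771703  20.61720367  17.0572668    4.41987983 125.3028349
  -9.25095182] 3.0
```

```bash
cat > cab.py <<'E'
from h import *
from scipy.optimize import least_squares
P={}
for c,cols in (('scene',(300,330,400,460)),('side',(20,100,160,220))):
    f=vision.grab_frame(c);im=f['img'].astype(int);m=(im[...,0]>45)&(im[...,0]>2.5*im[...,1])
    o=[]
    for u in cols:
        v=np.where(m[:,u])[0]; v=v[v<(300 if c=='scene' else 290)]
        seg=np.split(v,np.where(np.diff(v)>2)[0]+1);print(c,u,[(int(s[0]),int(s[-1])) for s in seg if len(s)>3])
    R=cv2.Rodrigues(f['rvec'])[0]; P[c]=(R,f['tvec'],f['K'])
    d=f['K']@R@np.array([0,-1.,0]);print('VP -y',d[:2]/d[2])
E
python3 cab.py
```

```text
scene 300 [(5, 14), (216, 237)]
scene 330 [(184, 192)]
scene 400 []
scene 460 [(119, 139)]
VP -y [   5.80792126 -214.75070759]
side 20 [(33, 54), (172, 176)]
side 100 [(29, 44), (132, 135)]
side 160 []
side 220 []
VP -y [337.39921483  12.54314901]
```

```bash
python3 - <<'E'
from h import *
def ray(c,uv):
    f=vision.grab_frame(c);R=cv2.Rodrigues(f['rvec'])[0];d=R.T@np.linalg.inv(f['K'])@[*uv,1];return -R.T@f['tvec'],d
for su in ((0,265),(0,195)):
  for sc in ((550,262),(560,235)):
    a,d=ray('side',su);b,e=ray('scene',sc)
    k=np.linalg.solve(np.c_[d[[0,2]],-e[[0,2]]],(b-a)[[0,2]]);print(su,sc,(a+k[0]*d)[[0,2]])
f=vision.grab_frame('scene');cv2.imwrite('pics/scene1.png',f['img'][...,::-1])
E
```

```text
(0, 265) (550, 262) [0.54747623 0.53815547]
(0, 265) (560, 235) [0.8253008  0.33979951]
(0, 195) (550, 262) [0.50304796 0.58433124]
(0, 195) (560, 235) [0.63615176 0.5157038 ]
```

View pics/scene1.png

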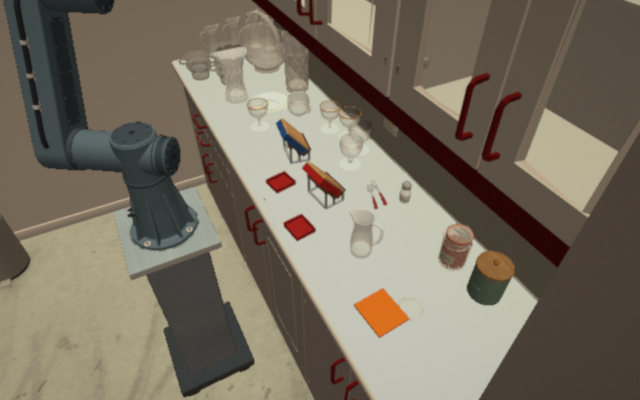

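The cabinets' front is near x≈0.5–0.6 with z>0.5, so I must tilt at small x. I go to azimuth about −19°, where pushing up adds the missing tilt, so the total should be 40° at azimuth 7°.

```bash
cat >> h.py <<'E'
def st():
    s=monitor.state();R=np.array(s['ee_rot']);z=R[:,2]
    print('t',round(s['time_s'],2),'p',np.round(s['tcp_pos'],4),'j',np.round(s['joint_pos'],1),'w',round(s['grip_width'],3),'F',np.round(s['wrist_force'],1))
    print('tilt',round(np.degrees(np.arccos(-z[2])),2),'az',round(np.degrees(np.arctan2(z[1],z[0])),2)); print(np.round(R,3).tolist())
    return s,R
def go(t):
    s,R=st();d=R.T@(np.array(t)-s['tcp_pos'])*100;print('shift cm',np.round(d,2),'rows',np.ceil(np.linalg.norm(d)/4.1))
E
python3 -c "
from h import *
go([.36,-.12,.72])"
```

```text
t 3.55 p [0.2452 0.5949 0.7785] j [ 55.3  20.9  17.1   4.4 125.4  -9.3] w 0.998 F [0.1 0.1 0. ]
tilt 16.96 az 67.63
[[-0.925, 0.364, 0.111], [0.381, 0.884, 0.27], [0.0, 0.292, -0.956]]
shift cm [-37.84 -60.75 -12.42] rows 18.0
```

```bash
python3 -m pendant '[-2,-3.2,-0.65,0,8.5, -2,-3.2,-0.65,0,8.5, -2,-3.2,-0.65,0,8.5, -2,-3.2,-0.65,0,8.5, -2,-3.2,-0.65,0,8.5, -2,-3.2,-0.65,0,8.5, -2,-3.2,-0.65,0,8.5, -2,-3.2,-0.65,0,8.5, -2,-3.2,-0.65,0,8.5, -2,-3.2,-0.65,0,8.5, -2,-3.2,-0.65,0,8.5, -2,-3.2,-0.65,0,8.5, -2,-3.2,-0.65,0,8.5, -2,-3.2,-0.65,0,8.5, -2,-3.2,-0.65,0,8.5, -2,-3.2,-0.65,0,8.5, -2,-3.2,-0.65,0,8.5, -2,-3.2,-0.65,0,8.5, -2,-3.2,-0.65,0,8.5]'; python3 -c "
from h import *
go([.36,-.12,.72])"
```

```text
time_s: 5.13
tcp_pos: [0.3608, -0.1232, 0.7192]
ee_rot: [[-0.924, 0.365, 0.112], [0.382, 0.884, 0.27], [-0.001, 0.292, -0.956]]
wrist_force: [0.6, 0.6, -0.2]
grip_width: 0.994
t 5.13 p [ 0.3608 -0.1232  0.7192] j [ -50.2  -10.2   59.3   22.2  136.7 -102.3] w 0.994 F [ 0.6  0.6 -0.2]
tilt 16.99 az 67.42
[[-0.924, 0.365, 0.112], [0.382, 0.884, 0.27], [-0.001, 0.292, -0.956]]
shift cm [0.2  0.28 0.  ] rows 1.0
```

```bash
python3 -m pendant '[0,1.2,-3.9,0,8.5, 0,1.2,-3.9,0,8.5, 0,1.2,-3.9,0,8.5, 0,1.2,-3.9,0,8.5, 0,1.2,-3.9,0,8.5, 0,1.2,-3.9,0,8.5, 0,1.2,-3.9,0,8.5, 0,1.2,-3.9,0,8.5]'; python3 -c "
from h import *
st()"
```

```text
time_s: 5.8
tcp_pos: [0.3755, -0.0837, 0.9017]
ee_rot: [[-0.898, 0.359, 0.256], [0.418, 0.878, 0.236], [-0.14, 0.318, -0.938]]
wrist_force: [0.1, 0.3, 0.3]
grip_width: 0.999
t 5.8 p [ 0.3755 -0.0837  0.9017] j [-48.5   5.1  17.2  44.8 150.5 -74.1] w 0.999 F [0.1 0.3 0.3]
tilt 20.35 az 42.67
[[-0.898, 0.359, 0.256], [0.418, 0.878, 0.236], [-0.14, 0.318, -0.938]]
```

```bash
python3 -m pendant '[-1.2,-0.3,-3.8,0,8.5, -1.2,-0.3,-3.8,0,8.5, -1.2,-0.3,-3.8,0,8.5, -1.2,-0.3,-3.8,0,8.5, -1.2,-0.3,-3.8,0,8.5, -1.2,-0.3,-3.8,0,8.5, -1.2,-0.3,-3.8,0,8.5, -1.2,-0.3,-3.8,0,8.5]'; python3 -c "
from h import *
st()"
```

```text
time_s: 6.47
tcp_pos: [0.3127, -0.1586, 0.9326]
ee_rot: [[-0.848, 0.34, 0.407], [0.452, 0.864, 0.22], [-0.277, 0.371, -0.886]]
wrist_force: [-0.2, 0.9, 0.4]
grip_width: 0.997
t 6.47 p [ 0.3127 -0.1586  0.9326] j [-74.3   2.3  17.1  66.3 150.5 -77.8] w 0.997 F [-0.2  0.9  0.4]
tilt 27.57 az 28.41
[[-0.848, 0.34, 0.407], [0.452, 0.864, 0.22], [-0.277, 0.371, -0.886]]
```

```bash
python3 -m pendant '[-3.4,0,-2.2,0,8.5, -3.4,0,-2.2,0,8.5, -3.4,0,-2.2,0,8.5, -3.4,0,-2.2,0,8.5, -3.4,0,-2.2,0,8.5, -3.4,0,-2.2,0,8.5]'; python3 -c "
from h import *
st()"
```

```text
time_s: 6.97
tcp_pos: [0.3119, -0.216, 0.9149]
ee_rot: [[-0.853, 0.331, 0.404], [0.449, 0.859, 0.245], [-0.266, 0.391, -0.881]]
wrist_force: [-0.1, -0.9, -0.2]
grip_width: 0.993
t 6.97 p [ 0.3119 -0.216   0.9149] j [-77.3   6.   17.1  65.2 150.5 -83.1] w 0.993 F [-0.1 -0.9 -0.2]
tilt 28.19 az 31.3
[[-0.853, 0.331, 0.404], [0.449, 0.859, 0.245], [-0.266, 0.391, -0.881]]
```

```bash
python3 -m pendant '[-1.1,1.6,-3.6,0,8.5, -1.1,1.6,-3.6,0,8.5, -1.1,1.6,-3.6,0,8.5, -1.1,1.6,-3.6,0,8.5, -1.1,1.6,-3.6,0,8.5]'; python3 -c "
from h import *
st()"
```

```text
time_s: 7.38
tcp_pos: [0.2769, -0.1654, 0.953]
ee_rot: [[-0.817, 0.317, 0.481], [0.467, 0.853, 0.232], [-0.337, 0.415, -0.845]]
wrist_force: [-0.4, -0.0, 0.5]
grip_width: 0.999
t 7.38 p [ 0.2769 -0.1654  0.953 ] j [-87.7   0.6  17.1  83.7 150.5 -73.5] w 0.999 F [-0.4 -0.   0.5]
tilt 32.3 az 25.76
[[-0.817, 0.317, 0.481], [0.467, 0.853, 0.232], [-0.337, 0.415, -0.845]]
```

I'll fit a quick kinematic model to the logged poses, so the tilt pushes can be planned rather than guessed.

```bash
cat > kin.py <<'E'
import numpy as np
from scipy.optimize import least_squares
from scipy.spatial.transform import Rotation as Ro
D=[([55.789,10.359,92.074,0,77.567,-11.82],[.2187,.5312,.2384]),([52.507,13.3834,17.0759,2.1195,144.9489,-13.3244],[.18172,.44127,.83001]),
([56.084,23.779,17.1337,2.382,130.1434,-9.8457],[.2436,.5911,.7402]),([55.2677,20.6172,17.0573,4.4199,125.3028,-9.2510],[.2443,.5934,.7817]),
([-50.2,-10.2,59.3,22.2,136.7,-102.3],[.3608,-.1232,.7192]),([-48.5,5.1,17.2,44.8,150.5,-74.1],[.3755,-.0837,.9017]),([-74.3,2.3,17.1,66.3,150.5,-77.8],[.3127,-.1586,.9326]),
([-77.3,6,17.1,65.2,150.5,-83.1],[.3119,-.216,.9149]),([-87.7,.6,17.1,83.7,150.5,-73.5],[.2769,-.1654,.953])]
def fk(j,p):
    A=Ro.from_euler('Z',j[0],degrees=True);B=A*Ro.from_euler('Y',j[1],degrees=True);C=B*Ro.from_euler('Y',j[2],degrees=True)
    E=C*Ro.from_euler('ZY',[j[3],j[4]],degrees=True);R=E*Ro.from_euler('Z',j[5],degrees=True)
    return A.apply([p[0],p[1],p[2]])+B.apply([p[3],0,p[4]])+C.apply([p[5],0,p[6]])+E.apply([p[8],p[9],p[7]]),R.as_matrix()
f=lambda p:np.concatenate([fk(j,p)[0]-x for j,x in D]+[1e-3*p])
P=least_squares(f,[0,.1,.3,0,.4,0,.4,.2,0,0]).x
LO=np.array([-171.53,-51.25,17.06,-65.23,0,-178.68]);HI=np.array([171.53,118.39,147.69,245.23,150.52,178.68])
def step(j,p,R,w,dmax):   # nearest feasible pose, weight w (m per rad), joint step bound
    def g(q):
        x,Q=fk(q,P);return np.r_[(x-p),w*Ro.from_matrix(R.T@Q).as_rotvec()]
    return least_squares(g,np.clip(j,LO+1e-6,HI-1e-6),bounds=(np.maximum(LO,j-dmax)-1e-5,np.minimum(HI,j+dmax)+1e-5),x_scale=np.ones(6)*10,max_nfev=40).x
DM=.7/12*np.array([147.25,147.25,172.46,180,180,180])
def sim(j,sh,n,w):
    j=np.array(j,float);p,R=fk(j,P)
    for k in range(n):
        j=step(j,p+R@np.array(sh)/100,R,w,DM);p,R=fk(j,P)
    return j,p,R
if __name__=='__main__':
    print(np.round(P,4),np.abs(f(P)).max());print(np.round(fk(D[0][0],P)[1],3).tolist())
    for w in (.1,.2,.4):
        for a,b,sh,n in ((2,3,(0,2.9,-2.9),6),(5,6,(-1.2,-.3,-3.8),8),(6,7,(-3.4,0,-2.2),6),(7,8,(-1.1,1.6,-3.6),5)):
            j,p,R=sim(D[a][0],sh,n,w);print(w,np.round(p,3),np.round(R[:,2],3),'true',D[b][1],np.round(fk(D[b][0],P)[1][:,2],3))
E
python3 kin.py
```

```text
[-4.000e-04  1.179e-01  3.139e-01 -3.000e-04  4.378e-01  8.630e-02
  5.149e-01  3.110e-01  0.000e+00 -1.000e-04] 0.0005149407307517667
[[-0.381, -0.925, 0.0], [-0.925, 0.381, 0.0], [-0.0, -0.0, -1.0]]
0.1 [0.061 0.594 0.892] [ 0.156  0.527 -0.835] true [0.2443, 0.5934, 0.7817] [ 0.114  0.275 -0.955]
0.1 [ 0.318 -0.071  1.081] [ 0.811  0.283 -0.511] true [0.3127, -0.1586, 0.9326] [ 0.406  0.221 -0.887]
0.1 [ 0.32  -0.018  1.075] [ 0.767  0.346 -0.541] true [0.3119, -0.216, 0.9149] [ 0.403  0.246 -0.882]
0.1 [ 0.206 -0.167  0.992] [ 0.621  0.142 -0.77 ] true [0.2769, -0.1654, 0.953] [ 0.481  0.233 -0.846]
0.2 [0.06  0.584 0.865] [ 0.132  0.436 -0.89 ] true [0.2443, 0.5934, 0.7817] [ 0.114  0.275 -0.955]
0.2 [ 0.293 -0.074  1.047] [ 0.734  0.276 -0.62 ] true [0.3127, -0.1586, 0.9326] [ 0.406  0.221 -0.887]
0.2 [ 0.314 -0.009  1.039] [ 0.699  0.259 -0.667] true [0.3119, -0.216, 0.9149] [ 0.403  0.246 -0.882]
0.2 [ 0.198 -0.165  0.984] [ 0.59   0.164 -0.791] true [0.2769, -0.1654, 0.953] [ 0.481  0.233 -0.846]
0.4 [0.058 0.568 0.827] [ 0.093  0.283 -0.954] true [0.2443, 0.5934, 0.7817] [ 0.114  0.275 -0.955]
0.4 [ 0.271 -0.05   0.982] [ 0.499  0.257 -0.827] true [0.3127, -0.1586, 0.9326] [ 0.406  0.221 -0.887]
0.4 [0.296 0.005 0.995] [ 0.549  0.23  -0.803] true [0.3119, -0.216, 0.9149] [ 0.403  0.246 -0.882]
0.4 [ 0.215 -0.16   0.981] [ 0.572  0.198 -0.796] true [0.2769, -0.1654, 0.953] [ 0.481  0.233 -0.846]
```

```bash
sed -i "s/return A.apply(\[p\[0\]/M=R.as_matrix();M=np.c_[M[:,1],-M[:,0],M[:,2]]\n    return A.apply([p[0]/; s/,R.as_matrix()\$/,M/; s/for w in (.1,.2,.4)/for w in (.1,.2,.3,.4,.6,1)/" kin.py; python3 kin.py
```

```text
[-4.000e-04  1.179e-01  3.139e-01 -3.000e-04  4.378e-01  8.630e-02
  5.149e-01  3.110e-01  0.000e+00 -1.000e-04] 0.0005149407307517667
[[-0.925, 0.381, 0.0], [0.381, 0.925, 0.0], [-0.0, 0.0, -1.0]]
0.1 [0.265 0.642 0.948] [ 0.299  0.726 -0.62 ] true [0.2443, 0.5934, 0.7817] [ 0.114  0.275 -0.955]
0.1 [ 0.302 -0.18   1.084] [ 0.874  0.062 -0.483] true [0.3127, -0.1586, 0.9326] [ 0.406  0.221 -0.887]
0.1 [ 0.351 -0.274  1.1  ] [ 0.936  0.037 -0.35 ] true [0.3119, -0.216, 0.9149] [ 0.403  0.246 -0.882]
0.1 [ 0.271 -0.203  1.072] [ 0.864  0.109 -0.492] true [0.2769, -0.1654, 0.953] [ 0.481  0.233 -0.846]
0.2 [0.26  0.63  0.896] [ 0.255  0.618 -0.744] true [0.2443, 0.5934, 0.7817] [ 0.114  0.275 -0.955]
0.2 [ 0.269 -0.19   1.045] [ 0.8    0.187 -0.57 ] true [0.3127, -0.1586, 0.9326] [ 0.406  0.221 -0.887]
0.2 [ 0.366 -0.257  1.036] [ 0.835  0.095 -0.543] true [0.3119, -0.216, 0.9149] [ 0.403  0.246 -0.882]
0.2 [ 0.268 -0.19   1.032] [ 0.771  0.162 -0.615] true [0.2769, -0.1654, 0.953] [ 0.481  0.233 -0.846]
0.3 [0.254 0.617 0.847] [ 0.202  0.491 -0.847] true [0.2443, 0.5934, 0.7817] [ 0.1
[... 849 characters left out ...]
 -0.158  0.934] [ 0.409  0.22  -0.885] true [0.3127, -0.1586, 0.9326] [ 0.406  0.221 -0.887]
0.6 [ 0.378 -0.224  0.923] [ 0.507  0.2   -0.839] true [0.3119, -0.216, 0.9149] [ 0.403  0.246 -0.882]
0.6 [ 0.278 -0.167  0.953] [ 0.483  0.233 -0.844] true [0.2769, -0.1654, 0.953] [ 0.481  0.233 -0.846]
1 [0.242 0.588 0.759] [ 0.081  0.196 -0.977] true [0.2443, 0.5934, 0.7817] [ 0.114  0.275 -0.955]
1 [ 0.346 -0.151  0.911] [ 0.331  0.224 -0.917] true [0.3127, -0.1586, 0.9326] [ 0.406  0.221 -0.887]
1 [ 0.378 -0.22   0.907] [ 0.444  0.213 -0.87 ] true [0.3119, -0.216, 0.9149] [ 0.403  0.246 -0.882]
1 [ 0.297 -0.166  0.942] [ 0.442  0.238 -0.865] true [0.2769, -0.1654, 0.953] [ 0.481  0.233 -0.846]
```

```bash
cat > plan.py <<'E'
from kin import *; from h import seatR,monitor
import time
s=monitor.state();j0=np.array(s['joint_pos'])
zt=seatR(np.radians(7))[:,0]
p0,R0=fk(j0,P);rng=np.random.default_rng(0);best=[];T=time.time()
while time.time()-T<240:
    d=rng.normal(size=3)*[.06,.12,.05]-[0,0,.06]; n0=int(np.ceil(np.linalg.norm(d)/.041))
    if n0>6: continue
    u=rng.normal(size=3)+[.3,-.3,.8];u/=np.linalg.norm(u)
    j,p,R=sim(j0,R0.T@d*100/n0,n0,.6)
    sh=np.round(R.T@u*4.1,1)
    for k in range(18):
        j,p,R=sim(j,sh,1,.6)
        if p[0]>.43: break
        e=np.degrees(np.arccos(np.clip(R[:,2]@zt,-1,1)))
        best.append((e+.05*(k+n0),e,n0,np.round(R0.T@d*100/n0,2).tolist(),k+1,sh.tolist(),np.round(p,3).tolist(),np.round(j).tolist()))
best.sort(key=lambda b:b[0]);seen=0
for b in best[:5]:print(b)
# grasp pose IK
Rs=seatR(np.radians(7));c=np.array([.554,-.1275,.0925])
for sg in (1,-1):
    y=sg*Rs[:,2];z=Rs[:,0];Rt=np.c_[np.cross(y,z),y,z]
    j=j0.copy()
    for a in np.linspace(0,1,1): pass
    t=c-.0625*z+.02*z
    for g in ([-20,30,90,10,60,0],[-20,30,90,10,60,100],[-20,30,90,10,60,-100]):
        q=least_squares(lambda q:np.r_[fk(q,P)[0]-t,.3*Ro.from_matrix(Rt.T@fk(q,P)[1]).as_rotvec()],g,bounds=(LO,HI),x_scale=np.ones(6)*10)
        print(sg,round(q.cost,6),np.round(q.x,1))
E
python3 plan.py
```

```text
(np.float64(0.7648441589592595), np.float64(0.014844158959259553), 3, [0.77, -2.87, 0.78], 13, [0.2, -2.7, -3.1], [-0.019, -0.485, 0.837], [-125.0, 21.0, 17.0, 75.0, 151.0, -122.0])
(np.float64(0.7853013339146964), np.float64(0.13530133391469631), 5, [1.41, -2.8, 1.24], 9, [1.3, 0.4, -3.9], [0.128, -0.268, 0.968], [-127.0, 3.0, 17.0, 108.0, 151.0, -85.0])
(np.float64(1.0898670378948574), np.float64(0.23986703789485725), 2, [2.38, -2.83, -0.49], 16, [-2.5, -3.2, -0.7], [0.289, -0.659, 0.715], [-92.0, 32.0, 17.0, 51.0, 125.0, -121.0])
(np.float64(1.2310935552650863), np.float64(0.2810935552650863), 4, [-0.76, -3.52, 1.88], 16, [-1.0, -2.0, -3.4], [0.034, -0.499, 0.841], [-120.0, 21.0, 17.0, 73.0, 147.0, -119.0])
(np.float64(1.3073376563174688), np.float64(0.45733765631746875), 5, [-0.89, -3.74, 0.21], 13, [-0.6, -1.7, -3.7], [0.016, -0.459, 0.861], [-124.0, 18.0, 17.0, 79.0, 151.0, -116.0])
1 0.0 [-44.2  -0.6 129.1  55.2  37.6 -92.4]
1 0.0 [-44.2  -0.6 129.1  55.2  37.6 -92.4]
1 0.0 [-44.2  -0.6 129.1  55.2  37.6 -92.4]
-1 0.0 [-44.2  -0.6 129.1  55.2  37.6  87.6]
-1 0.0 [-44.2  -0.6 129.1  55.2  37.6  87.6]
-1 0.00655 [ -22.4    2.5  133.   -31.8    0.  -170.2]
```

```bash
python3 -m pendant '[1.4,-2.8,1.2,0,8.5, 1.4,-2.8,1.2,0,8.5, 1.4,-2.8,1.2,0,8.5, 1.4,-2.8,1.2,0,8.5, 1.4,-2.8,1.2,0,8.5, 1.3,0.4,-3.9,0,8.5, 1.3,0.4,-3.9,0,8.5, 1.3,0.4,-3.9,0,8.5, 1.3,0.4,-3.9,0,8.5, 1.3,0.4,-3.9,0,8.5, 1.3,0.4,-3.9,0,8.5]' >/dev/null; python3 -c "
from h import *
st()"
```

```text
t 8.3 p [ 0.1766 -0.279   0.9243] j [-112.5   -1.5   27.6   82.7  150.4  -99.1] w 0.993 F [-0.4 -0.2  0.3]
tilt 36.05 az 11.28
[[-0.74, 0.346, 0.577], [0.493, 0.863, 0.115], [-0.458, 0.369, -0.809]]
```

```bash
python3 -m pendant '[1.3,0.4,-3.9,0,8.5, 1.3,0.4,-3.9,0,8.5]' >/dev/null; python3 -c "
from h import *
st()"
```

```text
t 8.47 p [ 0.1476 -0.2756  0.9611] j [-120.9    3.4   17.   102.1  150.4  -86. ] w 0.996 F [2.9 3.6 3.6]
tilt 38.85 az 8.77
[[-0.707, 0.341, 0.62], [0.499, 0.861, 0.096], [-0.501, 0.377, -0.779]]
```

```bash
python3 -m pendant '[1.3,0.4,-3.9,0,8.5]' >/dev/null; python3 - <<'E'
from h import *
s,R=st()
Rs=seatR(np.radians(7));z=R[:,2]
# roll needed for tool y = +zt
y=Rs[:,2];x=np.cross(y,z);print('turn',np.degrees(np.arctan2(R[:,1]@np.cross(z,R[:,1])*0+y@-R[:,0],y@R[:,1])))
E
```

```text
t 8.55 p [ 0.1261 -0.2689  0.9681] j [-126.9    3.    17.3  109.5  150.5  -84. ] w 0.995 F [-1.  -0.5  0. ]
tilt 40.57 az 7.44
[[-0.685, 0.338, 0.645], [0.504, 0.86, 0.084], [-0.526, 0.383, -0.76]]
turn 54.304094541588626
```

```bash
python3 -m pendant '[0,0,0,6.8,8.5, 0,0,0,6.8,8.5, 0,0,0,6.8,8.5, 0,0,0,6.8,8.5, 0,0,0,6.8,8.5, 0,0,0,6.8,8.5, 0,0,0,6.8,8.5, 0,0,0,6.7,8.5, 0,0,0,0,8.5]' >/dev/null; cat > path.py <<'E'
from kin import *; from h import *
import sys,json
s,R=st();j=np.array(s['joint_pos'])
for w in json.loads(sys.argv[1]):
    p,R=fk(j,P);d=R.T@(np.array(w)-p)*100;n=int(np.ceil(np.linalg.norm(d)/4.0));sh=np.round(d/n,2)
    lim=[]
    for k in range(n): j,p,R2=sim(j,sh,1,.6);lim.append(np.round(j).astype(int).tolist())
    print(n,sh.tolist(),'end',np.round(p,3),'rot',np.round(R2[:,2],3),'\n',lim[::3],lim[-1])
E
python3 path.py '[[0.2,-0.22,0.6],[0.44,-0.14,0.226]]'
```

```text
t 9.3 p [ 0.1287 -0.2665  0.9687] j [-126.8    2.7   17.1  109.   150.5  -29.7] w 1.0 F [ 0.8  0.2 -0.1]
tilt 40.15 az 6.94
[[-0.12, 0.759, 0.64], [0.993, 0.092, 0.078], [0.0, 0.645, -0.764]]
10 [0.38, -1.79, 3.31] end [ 0.206 -0.228  0.622] rot [ 0.642  0.077 -0.763] 
 [[-125, -3, 27, 99, 151, -40], [-122, -17, 56, 72, 148, -67], [-119, -28, 78, 58, 142, -83], [-116, -37, 95, 49, 134, -92]] [-116, -37, 95, 49, 134, -92]
12 [0.5, -0.59, 3.82] end [ 0.44  -0.14   0.226] rot [ 0.642  0.077 -0.763] 
 [[-112, -39, 100, 48, 130, -91], [-99, -44, 114, 44, 115, -88], [-83, -44, 125, 41, 97, -84], [-68, -37, 132, 40, 76, -82]] [-58, -27, 135, 42, 60, -83]
```

Tilt is 40.15° at azimuth 6.9°, with the jaw axis in the slope's vertical plane. Going to the pre-grasp.

```bash
python3 -m pendant '[0.4,-1.8,3.3,0,8.5, 0.4,-1.8,3.3,0,8.5, 0.4,-1.8,3.3,0,8.5, 0.4,-1.8,3.3,0,8.5, 0.4,-1.8,3.3,0,8.5, 0.4,-1.8,3.3,0,8.5, 0.4,-1.8,3.3,0,8.5, 0.4,-1.8,3.3,0,8.5, 0.4,-1.8,3.3,0,8.5, 0.4,-1.8,3.3,0,8.5]' >/dev/null; python3 path.py '[[0.44,-0.14,0.226]]'
```

```text
t 10.13 p [ 0.2054 -0.228   0.6219] j [-117.2  -37.    95.7   49.6  134.5  -92.5] w 0.995 F [-0.6  0.4  0.5]
tilt 40.64 az 6.21
[[-0.122, 0.752, 0.647], [0.993, 0.1, 0.07], [-0.012, 0.651, -0.759]]
12 [0.53, -0.6, 3.82] end [ 0.44  -0.14   0.226] rot [ 0.647  0.07  -0.759] 
 [[-113, -39, 101, 48, 130, -92], [-100, -45, 114, 44, 116, -89], [-84, -45, 125, 41, 97, -84], [-68, -37, 133, 40, 75, -82]] [-58, -27, 135, 43, 60, -84]
```

```bash
python3 -m pendant '[0.5,-0.6,3.8,0,8.5, 0.5,-0.6,3.8,0,8.5, 0.5,-0.6,3.8,0,8.5, 0.5,-0.6,3.8,0,8.5, 0.5,-0.6,3.8,0,8.5, 0.5,-0.6,3.8,0,8.5, 0.5,-0.6,3.8,0,8.5, 0.5,-0.6,3.8,0,8.5, 0.5,-0.6,3.8,0,8.5, 0.5,-0.6,3.8,0,8.5, 0.5,-0.6,3.8,0,8.5, 0,0,0,0,8.5]' >/dev/null; python3 - <<'E'
from h import *
s,R=st()
f=vision.grab_frame('wrist');np.savez('w1.npz',p=s['tcp_pos'],R=R,**{k:v for k,v in f.items()})
print(np.round(f['hand_eye'],3).tolist(),np.round(f['K'],0).tolist())
cv2.imwrite('pics/w1.png',f['img'][...,::-1])
E
```

```text
t 11.13 p [ 0.4196 -0.1452  0.2562] j [-62.8 -32.2 134.2  41.   67.9 -82.7] w 0.995 F [-0.5  1.3 -1.6]
tilt 40.35 az 7.2
[[-0.127, 0.756, 0.642], [0.992, 0.097, 0.081], [-0.001, 0.647, -0.762]]
[[0.001, -0.955, -0.297, 0.075], [1.0, 0.0, 0.001, 0.0], [-0.001, -0.297, 0.955, -0.135], [0.0, 0.0, 0.0, 1.0]] [[282.0, 0.0, 320.0], [0.0, 282.0, 198.0], [0.0, 0.0, 1.0]]
```

View pics/w1.png

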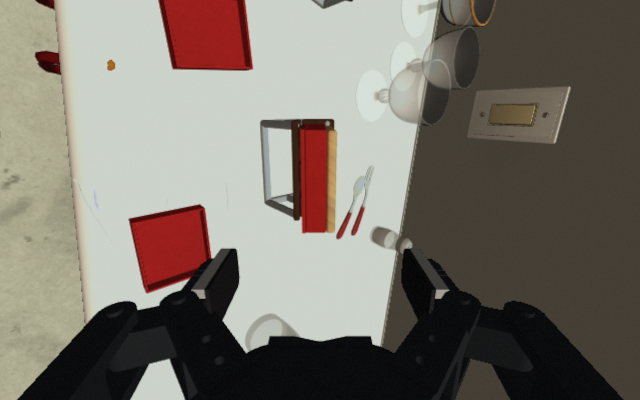

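The wrist view shows the red tin end-on: red end face at about (300–328, 122–232), tan board at about (328–336). Its upper edge is ahead, centred between the fingers. I refine the pose numerically.

```bash
python3 - <<'E'
from h import *
from scipy.optimize import least_squares
d=np.load('w1.npz');im=d['img'].astype(int);K=d['K']
red=(im[...,0]>110)&(im[...,1]<60);tan=(im[...,0]>150)&(im[...,0]-im[...,2]>40)&(im[...,1]>100)
for n,m in(('red',red),('tan',tan)):
    m=m.copy();m[:, :285]=0;m[:,345:]=0;m[:100]=0;m[245:]=0
    for v in (128,140,160,180,200,220,228):print(n,v,np.where(m[v])[0][[0,-1]] if m[v].any() else None,end=' ')
    for u in ((306,312,318,324) if n=='red' else (331,333)):print(n,'col',u,np.where(m[:,u])[0][[0,-1]],end=' ')
    print()
# predicted corners
T=np.linalg.inv(np.r_[np.c_[d['R'],d['p']],[[0,0,0,1]]]);H=np.linalg.inv(d['hand_eye'])
def proj(X):
    q=H@T@np.r_[X,1];q=K@q[:3];return q[:2]/q[2]
c=np.array([.5542,-.1275,.0925]);Rs=seatR(np.radians(7.07))
for k in ((-1,1,-1),(-1,-1,-1),(-1,1,.444),(-1,-1,.444),(-1,1,1),(-1,-1,1),(1,1,1),(1,-1,1)):
    print(k,np.round(proj(c+Rs@(np.array(k)*[.0625,.055,.018])),1))
g=np.r_[0,0,0];print(np.linalg.norm(c-.0625*Rs[:,0]-d['p']))
E
```

```text
red 128 None red 140 [301 326] red 160 [301 326] red 180 [301 325] red 200 [302 325] red 220 [303 325] red 228 [303 344] red col 306 [130 231] red col 312 [130 231] red col 318 [130 231] red col 324 [130 231] 
tan 128 None tan 140 [329 336] tan 160 [329 335] tan 180 [328 335] tan 200 [328 335] tan 220 [328 334] tan 228 [328 334] tan col 331 [131 232] tan col 333 [131 231] 
(-1, 1, -1) [299.3 131.1]
(-1, -1, -1) [301.1 233.7]
(-1, 1, 0.444) [325.7 131.2]
(-1, -1, 0.444) [324.7 233.7]
(-1, 1, 1) [335.9 131.2]
(-1, -1, 1) [333.8 233.7]
(1, 1, 1) [330.4 125.2]
(1, -1, 1) [329.3 199.6]
0.150176645790369
```

```bash
cat > tgt.py <<'E'
from h import *
import sys
s,R=st();Rs=seatR(np.radians(7.07));c=np.array([.5545,-.126,.0933])
ins=float(sys.argv[1])
t=c+Rs[:,0]*(-.0625+ins);d=R.T@(t-s['tcp_pos'])*100;print('shift',np.round(d,2),'rel rot deg',np.round(np.degrees(cv2.Rodrigues(R.T@np.c_[Rs[:,1],Rs[:,2],Rs[:,0]])[0].ravel()),2))
E
python3 tgt.py 0.03; python3 - <<'E'
import sys;sys.path.insert(0,'.')
from h import *
from kin import *
s=monitor.state();j,p,Q=sim(s['joint_pos'],(.3,-.1,3.6),5,.6);print(np.round(j),np.round(p,3),np.round(Q[:,2],3))
E
```

```text
t 11.18 p [ 0.4195 -0.1468  0.2596] j [-63.1 -32.4 134.   41.   68.3 -82.7] w 0.996 F [-1.  -1.6  0.5]
tilt 40.46 az 7.04
[[-0.126, 0.755, 0.644], [0.992, 0.098, 0.08], [-0.003, 0.649, -0.761]]
shift [ 0.41 -0.38 18.26] rel rot deg [0.46 0.02 0.25]
[-43.   0. 130.  58.  36. -94.] [ 0.53  -0.118  0.118] [ 0.644  0.08  -0.761]
```

```bash
python3 -m pendant '[0.1,-0.1,3.3,0,8.5, 0.1,-0.1,3.3,0,8.5, 0.1,-0.1,3.3,0,8.5, 0.1,-0.1,2.1,0,8.5, 0,0,0,0,8.5, 0,0,0,0,8.5]' >/dev/null; python3 tgt.py 0.03;  python3 - <<'E'
import sys;sys.path.insert(0,'.')
from h import *
s,R=st();f=vision.grab_frame('wrist');s2,R2=st()
im=f['img'].astype(int);cv2.imwrite('pics/w2.png',f['img'][...,::-1]);K=f['K']
np.savez('w2.npz',p=s['tcp_pos'],R=R,**f)
red=(im[...,0]>90)&(im[...,1]<60);tan=(im[...,0]>150)&(im[...,0]-im[...,2]>40)&(im[...,1]>100)
T=np.linalg.inv(np.r_[np.c_[R,s['tcp_pos']],[[0,0,0,1]]]);H=np.linalg.inv(f['hand_eye'])
def proj(X):
    q=H@T@np.r_[X,1];q=K@q[:3];return q[:2]/q[2]
c=np.array([.5545,-.126,.0933]);Rs=seatR(np.radians(7.07))
for k in ((-1,1,-1),(-1,-1,-1),(-1,1,1),(-1,-1,1)): print(k,np.round(proj(c+Rs@(np.array(k)*[.0625,.055,.018])),1))
for n,m in(('red',red),('tan',tan)):
    for v in (100,150,200,250,300):
        w=np.where(m[v,260:400])[0]+260;print(n,v,w[[0,-1]] if len(w) else None,end=' ')
    for u in ((300,310,320) if n=='red' else (332,336,340)):
        w=np.where(m[:,u])[0];print('col',u,w[[0,-1]] if len(w) else None,end=' ')
    print()
E
```

```text
t 11.68 p [ 0.4942 -0.1394  0.1707] j [-49.5 -11.2 132.   49.3  45.3 -88.1] w 0.995 F [-0.  -0.   0.4]
tilt 40.67 az 6.29
[[-0.12, 0.752, 0.648], [0.993, 0.097, 0.071], [-0.009, 0.652, -0.758]]
shift [ 0.64 -0.34  6.62] rel rot deg [0.67 0.51 0.19]
t 11.68 p [ 0.4942 -0.1394  0.1707] j [-49.5 -11.2 132.   49.3  45.3 -88.1] w 0.995 F [-0.  -0.   0.4]
tilt 40.67 az 6.29
[[-0.12, 0.752, 0.648], [0.993, 0.097, 0.071], [-0.009, 0.652, -0.758]]
t 11.73 p [ 0.4943 -0.1401  0.1717] j [-49.6 -11.4 132.   49.3  45.3 -88.1] w 0.991 F [-0.1  0.   0.7]
tilt 40.75 az 6.1
[[-0.119, 0.751, 0.649], [0.993, 0.097, 0.069], [-0.011, 0.653, -0.758]]
(-1, 1, -1) [284.2 135.2]
(-1, -1, -1) [289.5 293.3]
(-1, 1, 1) [345.  135.4]
(-1, -1, 1) [340.2 293.1]
red 100 None red 150 [284 328] red 200 [286 327] red 250 [288 364] red 300 None col 300 [135 292] col 310 [135 292] col 320 [135 292] 
tan 100 None tan 150 [332 343] tan 200 [331 342] tan 250 [330 365] tan 300 None col 332 [139 293] col 336 [137 293] col 340 [137 278]
```

View pics/w2.png

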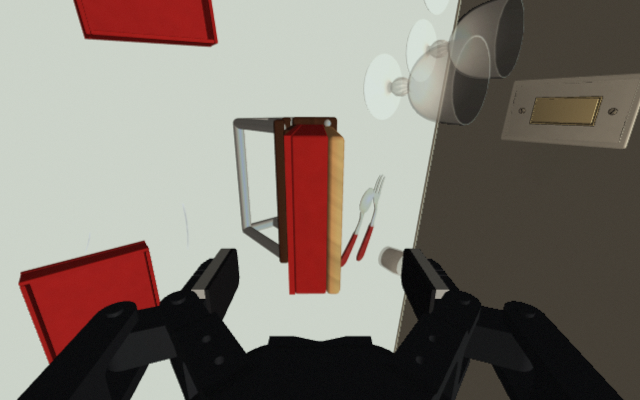

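The prediction matches the second wrist picture to within 1 px (end face at 284–343, rows 135–292). Inserting and clamping.

```bash
python3 -m pendant '[0.32,-0.17,1,0,8.5, 0.32,-0.17,2.5,0,8.5, 0,0,2.5,0,8.5, 0,0,0.6,0,8.5, 0,0,0,0,8.5, 0,0,0,0,8.5]' 80; python3 tgt.py 0.03
```

```text
time_s: 12.23
tcp_pos: [0.5338, -0.1292, 0.1195]
ee_rot: [[-0.118, 0.751, 0.649], [0.993, 0.096, 0.069], [-0.011, 0.653, -0.757]]
wrist_force: [0.0, 0.1, -0.3]
grip_width: 0.999
t 12.23 p [ 0.5338 -0.1292  0.1195] j [-43.3   0.8 129.3  58.3  35.6 -95.2] w 0.999 F [ 0.   0.1 -0.3]
tilt 40.78 az 6.07
[[-0.118, 0.751, 0.649], [0.993, 0.096, 0.069], [-0.011, 0.653, -0.757]]
shift [ 0.07 -0.08  0.1 ] rel rot deg [0.77 0.65 0.17]
```

```bash
python3 -m pendant '[0.05,-0.1,0,0,5, 0,0,0,0,4.2, 0,0,0,0,3.6, 0,0,0,0,2.5, 0,0,0,0,2.5, 0,0,0,0,2.5, 0,0,0,0,2.5, 0,0,0,0,2.5]' 80; python3 tgt.py 0.03
```

```text
time_s: 12.9
tcp_pos: [0.5328, -0.1282, 0.1181]
ee_rot: [[-0.118, 0.752, 0.649], [0.993, 0.096, 0.069], [-0.01, 0.653, -0.758]]
wrist_force: [-13.5, -0.8, 13.4]
grip_width: 0.411
t 12.9 p [ 0.5328 -0.1282  0.1181] j [-43.3   0.9 129.4  58.5  35.5 -95.4] w 0.411 F [-13.5  -0.8  13.4]
tilt 40.74 az 6.09
[[-0.118, 0.752, 0.649], [0.993, 0.096, 0.069], [-0.01, 0.653, -0.758]]
shift [-0.04  0.08  0.05] rel rot deg [0.74 0.64 0.14]
```

```bash
python3 -m pendant '[0,0.05,-0.3,0,2.5, 0,0.1,-1,0,2.5, 0,0.1,-1.5,0,2.5, 0,0.1,-2,0,2.5, 0,0.1,-2,0,2.5, 0,0,-2,0,2.5, 0,0,-2,0,2.5, 0,0,-2,0,2.5, 0,0,0,0,2.5]' 100; python3 - <<'E'
import sys;sys.path.insert(0,'.')
from h import *
from kin import *
s,R=st();f=vision.grab_frame('side');g=vision.grab_frame('wrist')
a=cv2.resize(f['img'][130:290,230:390],None,fx=2.5,fy=2.5);b=g['img'][:,140:540]
cv2.imwrite('pics/c3.png',np.hstack([a,b])[...,::-1])
j=np.array(s['joint_pos']);R0=R
p,Q=fk(j,P)
for k in range(26):
    Q=Q@Ro.from_euler('z',7,degrees=True).as_matrix();j=step(j,p,Q,.6,DM)
print(np.round(j),fk(j,P)[0]-p)
E
```

```text
time_s: 13.65
tcp_pos: [0.4525, -0.1373, 0.2193]
ee_rot: [[-0.117, 0.751, 0.649], [0.993, 0.097, 0.067], [-0.013, 0.653, -0.758]]
wrist_force: [1.8, -0.7, -1.6]
grip_width: 0.41
t 13.65 p [ 0.4525 -0.1373  0.2193] j [-55.7 -24.5 134.6  43.5  56.4 -83.2] w 0.41 F [ 1.8 -0.7 -1.6]
tilt 40.74 az 5.85
[[-0.117, 0.751, 0.649], [0.993, 0.097, 0.067], [-0.013, 0.653, -0.758]]
[-56. -25. 135.  44.  56.  99.] [-1.19069798e-08 -1.92236932e-08 -1.91915717e-08]
```

View pics/c3.png

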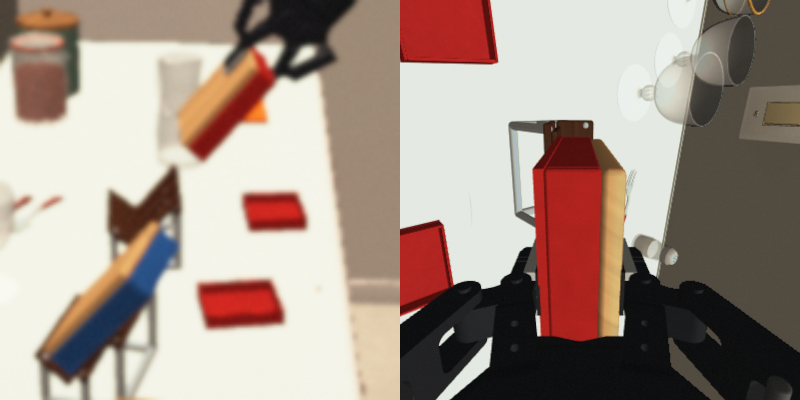

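The pair is clamped together, clear of the rest. Now I roll it 180° about the tool axis.

```bash
python3 -m pendant '[0,0,0,3,2.5, 0,0,0,6,2.5, 0,0,0,6.5,2.5, 0,0,0,6.5,2.5, 0,0,0,6.5,2.5, 0,0,0,6.5,2.5, 0,0,0,6.5,2.5, 0,0,0,6.5,2.5, 0,0,0,6.5,2.5, 0,0,0,6.5,2.5, 0,0,0,6.5,2.5, 0,0,0,6.5,2.5, 0,0,0,6.5,2.5, 0,0,0,6.5,2.5, 0,0,0,6.5,2.5, 0,0,0,6.5,2.5, 0,0,0,6.5,2.5, 0,0,0,6.5,2.5, 0,0,0,6.5,2.5, 0,0,0,6.5,2.5]' | tail -2 && python3 -m pendant '[0,0,0,6.5,2.5, 0,0,0,6.5,2.5, 0,0,0,6.5,2.5, 0,0,0,6.5,2.5, 0,0,0,6.5,2.5, 0,0,0,6.5,2.5, 0,0,0,6.5,2.5, 0,0,0,5.5,2.5, 0,0,0,3,2.5, 0,0,0,0.5,2.5, 0,0,0,0,2.5]' >/dev/null; python3 - <<'E'
import sys;sys.path.insert(0,'.')
from h import *
s,R=st();Rs=seatR(np.radians(7.07));print('rel',np.round(np.degrees(cv2.Rodrigues(R.T@np.c_[-Rs[:,1],-Rs[:,2],Rs[:,0]])[0].ravel()),2))
f=vision.grab_frame('side');g=vision.grab_frame('wrist')
a=cv2.resize(f['img'][130:290,230:390],None,fx=2.5,fy=2.5);b=g['img'][:,140:540]
cv2.imwrite('pics/c4.png',np.hstack([a,b])[...,::-1])
E
```

```text
wrist_force: [0.4, -0.4, -2.7]
grip_width: 0.407
t 16.33 p [ 0.453  -0.1356  0.2157] j [-55.4 -23.9 134.7  43.6  56.2  97.1] w 0.41 F [ 0.9 -0.7 -3.3]
tilt 40.58 az 6.36
[[0.113, -0.754, 0.647], [-0.994, -0.087, 0.072], [0.002, -0.651, -0.759]]
rel [-0.58 -0.46 -0.38]
```

View pics/c4.png

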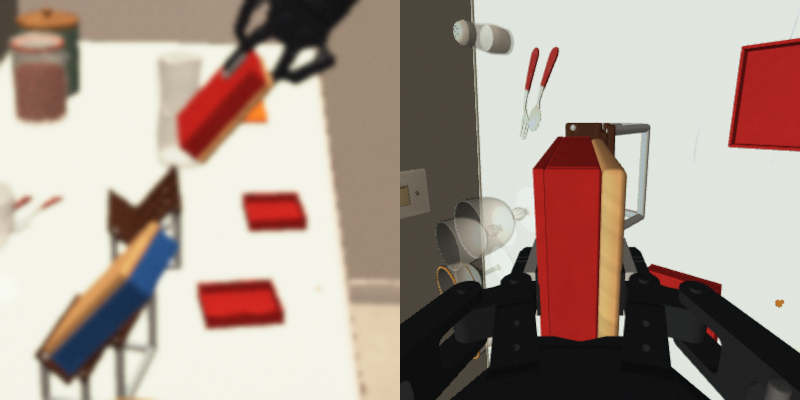

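Turned over and still together: the tin is outward/up and the board underneath. Returning to the seat, 3 mm off the slats at first.

```bash
cat > tgt2.py <<'E'
from h import *
import sys
s,R=st();Rs=seatR(np.radians(7.07));c=np.array([.5545,-.126,.0933])
t=c+Rs[:,0]*(-.0625+float(sys.argv[1]))+Rs[:,2]*float(sys.argv[2]);print('shift',np.round(R.T@(t-s['tcp_pos'])*100,2),'F tool',np.round(R.T@s['wrist_force'],1))
E
python3 tgt2.py .025 .003
```

```text
t 16.43 p [ 0.4531 -0.1359  0.2162] j [-55.4 -24.  134.7  43.6  56.2  97.1] w 0.41 F [-0.6 -0.2 -3.6]
tilt 40.62 az 6.29
[[0.113, -0.754, 0.647], [-0.994, -0.088, 0.071], [0.003, -0.651, -0.759]]
shift [ 0.16 -0.07 12.22] F tool [0.1 2.8 2.3]
```

```bash
python3 -m pendant '[0.1,-0.1,2,0,2.5, 0,0,2.5,0,2.5, 0,0,2.5,0,2.5, 0,0,2,0,2.5, 0,0,1.5,0,2.5, 0,0,1,0,2.5, 0,0,0.5,0,2.5, 0,0,0,0,2.5, 0,0,0,0,2.5]' >/dev/null; python3 tgt2.py .03 .000
```

```text
t 17.18 p [ 0.5316 -0.1287  0.1265] j [-43.4  -0.5 129.3  56.6  36.5  87.2] w 0.406 F [ 0.   0.2 -2.6]
tilt 40.65 az 6.22
[[0.112, -0.754, 0.648], [-0.994, -0.087, 0.071], [0.003, -0.651, -0.759]]
shift [0.01 0.38 0.77] F tool [-0.2  1.6  2. ]
```

```bash
python3 -m pendant '[0,0.1,0.3,0,2.5, 0,0.1,0.2,0,2.5, 0,0,0.1,0,2.5, 0,0,0,0,2.5, 0,0,0,0,2.5]' >/dev/null; python3 tgt2.py .03 .000
```

```text
t 17.6 p [ 0.5341 -0.1287  0.121 ] j [-43.2   0.6 129.1  57.8  35.7  86.1] w 0.405 F [ 0.6  0.3 -2.5]
tilt 40.68 az 6.14
[[0.111, -0.753, 0.648], [-0.994, -0.087, 0.07], [0.004, -0.652, -0.758]]
shift [-0.02  0.21  0.19] F tool [-0.2  1.1  2.3]
```

```bash
python3 -m pendant '[0,0.05,0.1,0,2.5, 0,0,0.1,0,2.5, 0,0,0,0,2.5, 0,0,0,0,2.5]' >/dev/null; python3 tgt2.py .03 .000
```

```text
t 17.93 p [ 0.5355 -0.1298  0.1204] j [-43.1   0.9 129.   58.1  35.5  85.7] w 0.404 F [-17.3  -2.3  14.1]
tilt 40.76 az 5.96
[[0.111, -0.752, 0.649], [-0.994, -0.089, 0.068], [0.006, -0.653, -0.757]]
shift [-0.14  0.26  0.07] F tool [  0.5   4.  -22.1]
```

Ledge contact (22 N). I ease off slightly, then lower onto the slats.

```bash
python3 -m pendant '[0,0.1,-0.1,0,2.5, 0,0.1,0,0,2.5, 0,0,0,0,2.5, 0,0,0,0,2.5]' >/dev/null; python3 tgt2.py .03 .000
```

```text
t 18.27 p [ 0.533  -0.1291  0.1186] j [-43.3   0.8 129.3  58.3  35.6  85.4] w 0.405 F [-5.8 -1.3  3.3]
tilt 40.68 az 6.11
[[0.111, -0.753, 0.648], [-0.994, -0.087, 0.069], [0.004, -0.652, -0.758]]
shift [-0.04 -0.04  0.09] F tool [ 0.6  2.3 -6.3]
```

```bash
python3 -m pendant '[0,0,0,0,3.5, 0,0,0,0,3.5, 0,0,0,0,3.8, 0,0,0,0,4.0, 0,0,0,0,4.3, 0,0,0,0,4.8, 0,0,0,0,5.5, 0,0,0,0,6.5, 0,0,0,0,7.5, 0,0,0,0,8.5, 0,0,0,0,8.5, 0,0,0,0,8.5]' 20; python3 - <<'E'
import sys;sys.path.insert(0,'.')
from h import *
f=vision.grab_frame('side');g=vision.grab_frame('scene')
a=cv2.resize(f['img'][150:250,250:350],None,fx=4,fy=4);b=cv2.resize(g['img'][140:240,270:370],None,fx=4,fy=4)
cv2.imwrite('pics/c5.png',np.hstack([a,b])[...,::-1])
E
```

```text
time_s: 19.27
tcp_pos: [0.5329, -0.1288, 0.1184]
ee_rot: [[0.111, -0.754, 0.648], [-0.994, -0.086, 0.07], [0.003, -0.652, -0.758]]
wrist_force: [0.1, -0.1, 0.1]
grip_width: 0.996
```

View pics/c5.png

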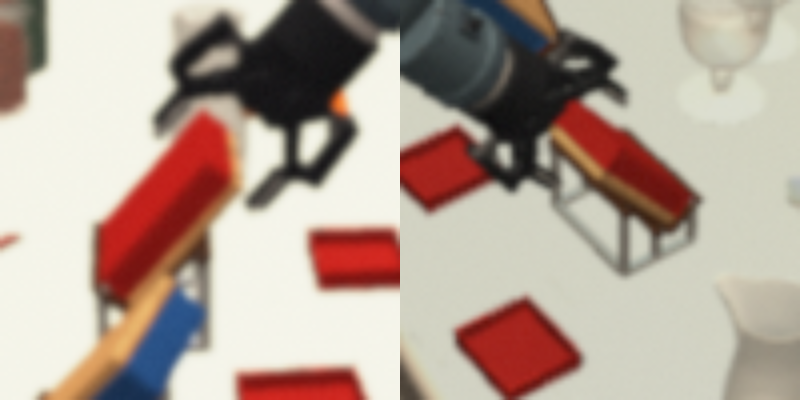

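Seated with the board beneath and the jaws open around it, touching nothing. I retreat straight back along the tool axis and check.

```bash
python3 -m pendant '[0,0,-1,0,8.5, 0,0,-2,0,8.5, 0,0,-2.5,0,8.5, 0,0,-3,0,8.5, 0,0,-3,0,8.5, 0,0,-3,0,8.5, 0,0,-2,0,8.5, 0,0,0,0,8.5, 0,0,0,0,8.5]' >/dev/null; python3 - <<'E'
import sys;sys.path.insert(0,'.')
from h import *
s,R=st();q=vision.grab_frame('wrist');f=vision.grab_frame('side');g=vision.grab_frame('scene')
K=q['K'];T=np.linalg.inv(np.r_[np.c_[R,s['tcp_pos']],[[0,0,0,1]]]);H=np.linalg.inv(q['hand_eye'])
def proj(X):
    v=H@T@np.r_[X,1];v=K@v[:3];return v[:2]/v[2]
c=np.array([.5545,-.126,.0933]);Rs=seatR(np.radians(7.07));im=np.ascontiguousarray(q['img'])
for k in ((-1,1,-1),(-1,-1,-1),(-1,1,-.444),(-1,-1,-.444),(-1,1,1),(-1,-1,1)):
    u=proj(c+Rs@(np.array(k)*[.0625,.055,.018]));print(k,np.round(u,1));cv2.circle(im,tuple(int(round(x)) for x in u),1,(0,255,0),-1)
a=cv2.resize(f['img'][150:250,250:350],None,fx=4,fy=4);b=cv2.resize(im[80:330,240:440],None,fx=2,fy=2)[:400]
cv2.imwrite('pics/c6.png',np.hstack([a,b])[...,::-1])
E
```

```text
t 20.12 p [ 0.4261 -0.1414  0.2446] j [-61.1 -31.4 135.4  41.7  64.4  97.7] w 0.995 F [ 0.1 -0.4  0.2]
tilt 40.76 az 5.81
[[0.109, -0.752, 0.65], [-0.994, -0.087, 0.066], [0.007, -0.653, -0.757]]
(-1, 1, -1) [337.3 242.3]
(-1, -1, -1) [338.7 135.8]
(-1, 1, -0.444) [327.8 242.3]
(-1, -1, -0.444) [328.1 135.9]
(-1, 1, 1) [303.2 242.3]
(-1, -1, 1) [300.6 136. ]
```

View pics/c6.png

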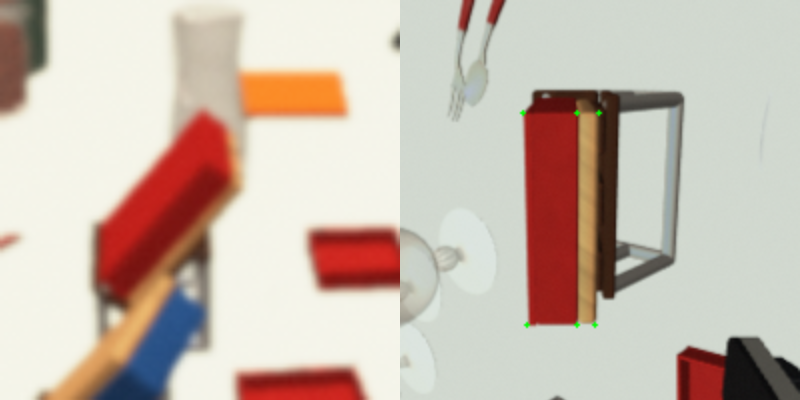

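The final wrist view puts the pair's corners on the originally measured seat to within about 1 px (roughly 1 mm), with edges flush and the blue pair undisturbed. Handing in.

```bash
python3 -c "
from bench import workorder;print(workorder.hand_in())"
```

```text
the job is handed in; nothing more can be done
None
```

The red tin and its board are turned over and back on the same rest: board underneath, tin upside down on top. I handed the job in at about 20 s of the 45 s; it reports no verdict.

- **Tilting the tool:** The move rows only allow shifts and a turn about the tool's axis. I tilted the tool along the slope by pushing the arm against its reach limit in free space.
- **The turn:** I clamped the pair across its thickness at the upper edge, drew it clear of the rest and rolled it 180°. I lowered it until it touched the ledge (22 N peak), eased off, opened the jaws and backed away.
- **Last checks:**
  - The pair's visible corners match the seat I measured at the start to about 1 mm, with tin and board flush.
  - The wrist force after release was about 0 N.
  - The visible part of the blue pair and the small red tins looked unmoved.
- **Limits of those checks:** No check failed, but the foot against the ledge was only seen from the side camera. In the close view a thin dark line shows between board and slats. I took it for perspective, since the corners match.

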